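# Screw the yellow-capped soil sample jar shut

### The arm

A 6-joint arm with a two-finger parallel gripper is mounted at the origin on the work surface. World frame = base frame: x ahead of the robot, y to its left, z up, the work surface at z = 0. Lengths are in m, angles in rad, forces in N, time in s.
With the tool pointing down it reaches from about 0.35 to 0.975 m from the base axis. Payload 4.9 kg.
Tool frame: the origin (TCP) lies midway between the tips of the shut fingers; the grasp point (between the pads) lies 19 mm behind it; z points along the fingers, y is the direction in which the jaws open and shut (so a half turn about z gives the same grasp; the last joint's range is limited). The gripper opens to 85 mm and grips with 20 to 120 N. Pads are 22 mm wide; open, the fingers measure 114 mm over their backs; the gripper's body (76 mm by 85 mm) begins 54 mm behind the grasp point. The pads swing forward as they close: fully open they stand 13 mm farther back than shut.
Start: joints at [1.054, 0.053, 1.613, -0, 1.476, -0.119], TCP at [0.242, 0.576, 0.208] pointing down, gripper open.
Joint ranges: [-3.01, 3.01], [-1.01, 2.22], [0.06, 2.58], [-1.02, 4.17], [0.09, 2.62], [-3.14, 3.14]. Speed limits (rad/s): [2.57, 2.57, 3.14, 3.14, 3.14, 3.14].

### API

Orientations are given as a unit quaternion [w, x, y, z].
In Python, from plant import state, grab_frame, camera_info, job_done, cut_out gives the robot as it stands.
- The arm moves only by the tool step_arm, never from a script. Its argument "moves" is a list of rows, each a list of 7 numbers: the shift along the tool's x, y, z in m, then the turn, a rotation vector about the tool's x, y, z in rad, then the finger opening in m, from 0 to 0.0854. A call has 1 to 8 rows; each row shifts and turns the commanded pose from where the row before left it, along the tool's axes as they then stand; what a row does not reach is not made up. A row lasts 1/10 s, in which the tool goes at most 50 mm and 8.59 degrees, less where a joint would pass 70% of its speed; a pose out of reach is approached as far as the arm can. A call is refused whole if a number of a shift passes 0.05 or a number of a turn 0.15, either way. A call with a gripper value outside its range is refused whole. The fingers move at their own pace and stop on an object; the grip force is fixed at half the most. Time passes only in rows, so rows that do not move let the fingers close. It gives the time, the measured TCP pose, the force and the opening at its end, in the units of the state.
- state(): the state, without advancing time (a new reading comes with each control period).
- grab_frame(name): name is "side" or "top"; returns (picture, depth): 384x512x3 uint8, red, green, blue; 384x512 float32, m along the optical axis (not along the pixel's ray), 0 where there is no reading.
- camera_info(name): a dict with "intrinsics" (3x3 intrinsics, pixels), "world_from_camera" (4x4, takes a point from camera to world coordinates). Camera axes: x right, y down, z forward; pixel columns grow to the right and rows downward; lengths in m; the calibration is good to about 2 mm. A picture is of the moment at which its call begins. camera_info takes no time and is no camera call.
- job_done(): hands the job in, once; it reports no verdict.
Trained networks look in the newest picture that a camera, given by its name, has taken for a name from the list of things; names that differ only in an ending like _2 or _b are one class to them, and where a whole thing is asked for, a point or a joint stands for the part that bears it (a point fixed in the world has none). Each returns a list of dicts, best first, with "conf" (0 to 1); they miss things now and then, are a little off and sometimes report something else, mostly with a low value. They report only what shows in the picture. A call takes as long as a camera call. They do not tell look-alikes from the thing itself.
- cut_out(camera, query): "mask" (384x512 bool, what is visible of it) and "point" ([column, row] in pixels, amid what is visible of it).
The state is a dict: "time": time; "joint_pos": joint angles; "joint_vel": joint speeds; "joint_efforts": joint torques, N m; "tool_pos": TCP position; "tool_rot": TCP orientation; "contact_force": force on the tool from outside, world axes, zero at the start; "ft_torque": the same for the moment, N m; "gripper_width": opening from 0.0 (shut) to 1.0 (fully open).
Only numpy, scipy, OpenCV 4.12 (cv2) and the standard library are available. Lean on these libraries where they do the work, as an engineer would, in place of code of your own. Each camera call takes 0.05 s, during which the arm holds its last target.

### The job

Three soil sample jars are clamped to the bench with their screw caps left loose. Screw the yellow cap fully home, clockwise seen from above, so that the specimen in that jar stays moist; leave the blue and the red cap as they are, because those specimens are still drying. Then let go of the cap.

Things in the scene. Friction and masses are not known exactly. Their poses are not given: they have to be found in the camera images.
- yellow_cap (a joint): How far the yellow cap is unscrewed, in rad: 0 is fully home at a hard stop; starts at 0.7 to 1.2. Clockwise turning, seen from above, lowers it. The captive cap turns about a vertical axis without rising, with 0.12 N m of friction, and stays where left. A black line on its top runs from the middle to the rim; at 0 it points at the black index stripe down the jar's side.
- yellow_cap_grip (a point): Middle of the yellow cap, on its axis: grip here from above, in any direction. Round ribbed cap, 52 mm across, 26 mm high, its top 13 mm above this point and 132 mm above the bench. x points along its black line, z up. Below it: 12 mm of white neck 44 mm across, then the white jar's shoulder, widening to 68 mm. The jar is clamped in a fixed blue base 96 mm square.
- blue_cap_mark (a point): Blue cap on an identical jar: outer part of the white line on its top, 22 mm out from its turning axis, 132 mm above the bench; x points outward along the line, z up. It turns as easily as the yellow one: leave it alone. The three jars stand side by side in any order, their axes at least 160 mm apart.
- red_cap_mark (a point): Red cap on an identical jar: outer part of the white line on its top, 22 mm out from its turning axis, 132 mm above the bench; x points outward along the line, z up. It turns as easily as the yellow one: leave it alone.
There are look-alikes about, which are no part of the job. Leave any green or turquoise look-alike of the part that bears yellow_cap alone.

How it is judged:
By the outcome, as a careful person would: the job done as asked, in the order asked, and still so for the second after the job is handed in, with the robot touching nothing.
It also fails if it takes over 32 s, if anything falls off the work surface, if the arm or the gripper's body presses on something with over 40 N, if the wrist force passes 120 N, or if a joint passes its speed limit or range.

## Working session

There is one attempt and no reset: what is moved stays moved. The work goes in short steps, Python scripts to look and compute and a tool call to move; the robot and the scene stay as the last step left them, time stands still between calls to the robot, and variables do not carry over. Pictures are saved under pics/ and viewed, and the job is handed in when it is done.

Besides the shell and the picture viewer there is one more tool, called after "Call:" by a JSON object that holds its "op" and its "data", one argument or row to a line. step_arm: Moves the arm, as the interface text tells. Its arguments: {"type":"object","properties":{"moves":{"type":"array"}},"required":["moves"]}

```bash
ls; mkdir -p pics
cat > h.py <<'E'
import numpy as np, cv2
from plant import *
def w(cam,u,v,d):
    i=camera_info(cam);K=np.array(i["intrinsics"]);T=np.array(i["world_from_camera"])
    p=np.array([(u-K[0,2])/K[0,0]*d,(v-K[1,2])/K[1,1]*d,d,1]);return (T@p)[:3]
def wz(cam,u,v,z):
    i=camera_info(cam);K=np.array(i["intrinsics"]);T=np.array(i["world_from_camera"])
    r=T[:3,:3]@np.linalg.solve(K,[u,v,1]);o=T[:3,3];return o+r*(z-o[2])/r[2]
E
python3 - <<'E'
from h import *
for c in("top","side"):
    p,d=grab_frame(c);cv2.imwrite(f"pics/{c}0.png",p[:,:,::-1]);np.savez(f"{c}0.npz",p=p,d=d)
    for r in cut_out(c,"yellow_cap"):
        u,v=r["point"];m=r["mask"];zz=d[m&(d>0)]
        print(c,r["conf"],u,v,m.sum(),p[m].mean(0),w(c,u,v,np.median(zz)) if len(zz) else None)
print(state())
E
```

```text
pics
top 0.83 347.1 132.1 255 [197.84705882 179.90588235  11.41568627] [ 0.65402401 -0.36397654  0.1288496 ]
top 0.74 227.6 231.7 232 [211.31896552 195.39655172  18.4137931 ] [0.34118818 0.00137767 0.13089697]
top 0.61 281.8 218.0 228 [216.9254386  199.34210526  18.70175439] [ 0.3837874  -0.16077422  0.13155614]
top 0.58 370.2 264.3 254 [212.53149606 194.88582677   7.76771654] [ 0.24900297 -0.4226586   0.12971301]
top 0.5 303.1 170.9 251 [208.69721116 189.11553785  30.80876494] [ 0.52957308 -0.22619955  0.12848838]
side 0.77 353.2 254.8 606 [213.27722772 186.31023102  20.20627063] [ 0.65628635 -0.37481791  0.13143811]
side 0.72 142.5 294.5 852 [206.90375587 182.30399061  18.50469484] [ 0.26044046 -0.44634789  0.12691497]
side 0.64 281.7 217.8 405 [214.24691358 185.70864198  22.5654321 ] [ 0.53508336 -0.23538001  0.12994883]
side 0.59 214.3 207.2 383 [208.54308094 179.5535248   22.74151436] [ 0.3801214  -0.1754864   0.12723565]
side 0.52 202.9 179.1 253 [210.02371542 176.43083004  16.15019763] [ 0.34560634 -0.01819857  0.12124153]
{'time': 0.2, 'joint_pos': array([ 1.05399078e+00,  5.31176119e-02,  1.61377550e+00,  1.56323689e-05,
        1.47598091e+00, -1.19020355e-01]), 'joint_vel': array([ 0.00064691, -0.00181313, -0.00491314,  0.00042187, -0.00163819,
       -0.00068237]), 'joint_efforts': array([ 8.22428574e-04, -3.93672502e+01, -3.70204282e+01, -9.44359863e-05,
        4.89179176e-03,  1.49278418e-05]), 'tool_pos': array([0.24190795, 0.57582849, 0.20722112]), 'tool_rot': array([-2.07658980e-04,  1.97584571e-01,  9.80285635e-01, -6.06147748e-04]), 'contact_force': array([-0.34023149,  0.06783438,  0.29495927]), 'ft_torque': array([-0.02879959,  0.04712938, -0.02964048]), 'gripper_width': 1.0037574528733457}
```

Run:
```python
from h import *
for c in("top","side"):
    p=cv2.imread(f"pics/{c}0.png");cv2.imwrite(f"pics/{c}0b.png",cv2.resize(p,(800,600),interpolation=cv2.INTER_CUBIC))
```

```text
(no output)
```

View pics/top0b.png

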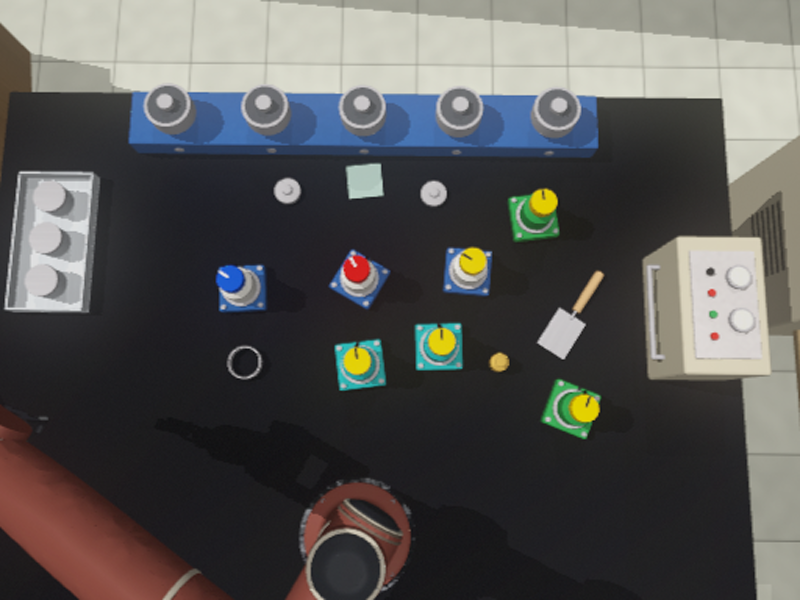

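View pics/side0b.png

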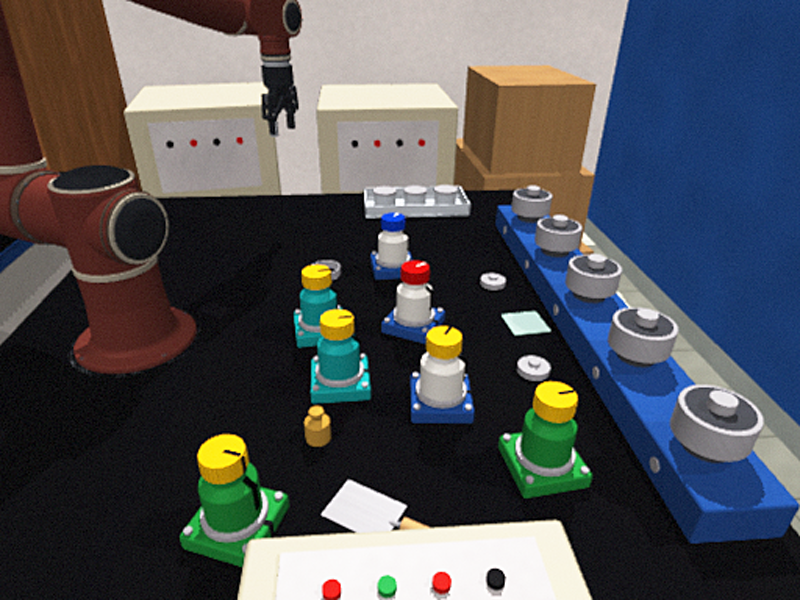

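Run:
```python
from h import *
ims=[]
for c,(u0,v0) in (("top",(303,171)),("side",(282,218))):
    z=np.load(f"{c}0.npz");p,d=z["p"],z["d"]
    print(c,camera_info(c)["world_from_camera"][:3,3])
    cr=p[v0-24:v0+24,u0-24:u0+24,::-1];ims.append(cv2.resize(cr,(390,390),interpolation=cv2.INTER_CUBIC))
    # rectified top plane z=.132
    C=np.array([.53,-.231]);n=100;s=.0008
    i=camera_info(c);K=np.array(i["intrinsics"]);T=np.linalg.inv(i["world_from_camera"])
    g=(np.arange(n)-n/2)*s
    X=C[0]-g[:,None]+0*g[None];Y=C[1]-g[None]+0*g[:,None]
    P=np.stack([X,Y,X*0+.132,X*0+1],-1)@T.T;q=P[...,:3]@K.T;q=q[...,:2]/q[...,2:]
    r=cv2.remap(p,q[...,0].astype(np.float32),q[...,1].astype(np.float32),cv2.INTER_CUBIC)
    ims.append(cv2.resize(r[:,:,::-1],(390,390)))
cv2.imwrite("pics/rect0.png",np.hstack([np.vstack(ims[:2]),np.vstack(ims[2:])])[:, :].astype(np.uint8) if 0 else cv2.resize(np.hstack([np.vstack(ims[:2]),np.vstack(ims[2:])]),(600,600)))
```

```text
top [ 0.24560977 -0.08684656  1.49500399]
side [ 0.41423103 -0.89120693  0.58572423]
```

View pics/rect0.png

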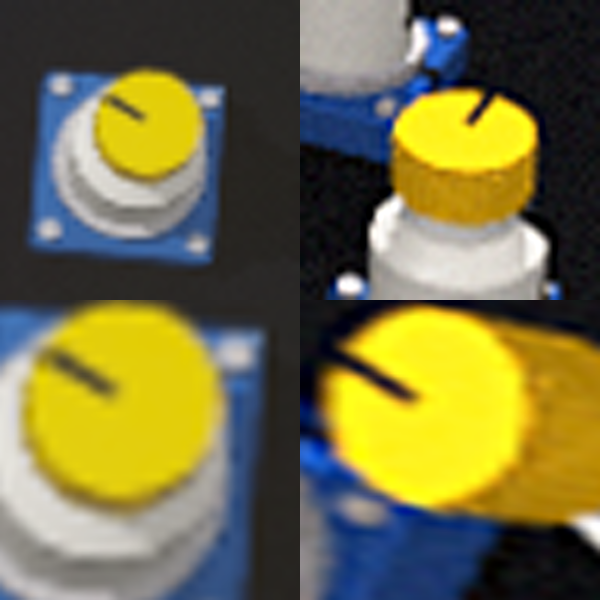

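Call:
{"op": "step_arm", "data": {
  "moves": [
    [-0.029, -0.031, 0, 0, 0, 0, 0.085],
    [-0.029, -0.031, 0, 0, 0, 0, 0.085],
    [-0.029, -0.031, 0, 0, 0, 0, 0.085],
    [-0.029, -0.031, 0, 0, 0, 0, 0.085],
    [-0.029, -0.031, 0, 0, 0, 0, 0.085],
    [-0.029, -0.031, 0, 0, 0, 0, 0.085],
    [-0.029, -0.031, 0, 0, 0, 0, 0.085],
    [-0.029, -0.031, 0, 0, 0, 0, 0.085]
  ]
}}

```text
time: 1.0
tool_pos: [0.3601, 0.2561, 0.2079]
tool_rot: [0.0, 0.197, 0.98, 0.0]
contact_force: [1.1, 0.4, -0.3]
gripper_width: 0.994
```

Call:
{"op": "step_arm", "data": {
  "moves": [
    [-0.029, -0.031, 0, 0, 0, 0, 0.085],
    [-0.029, -0.031, 0, 0, 0, 0, 0.085],
    [-0.029, -0.031, 0, 0, 0, 0, 0.085],
    [-0.029, -0.031, 0, 0, 0, 0, 0.085],
    [-0.029, -0.031, 0, 0, 0, 0, 0.085],
    [-0.029, -0.031, 0, 0, 0, 0, 0.085],
    [-0.029, -0.031, 0, 0, 0, 0, 0.085],
    [-0.029, -0.031, 0, 0, 0, 0, 0.085]
  ]
}}

```text
time: 1.8
tool_pos: [0.4779, -0.0626, 0.208]
tool_rot: [0.0, 0.198, 0.98, 0.0]
contact_force: [0.4, 0.2, 0.5]
gripper_width: 1.001
```

Call:
{"op": "step_arm", "data": {
  "moves": [
    [-0.029, -0.031, 0, 0, 0, 0, 0.085],
    [-0.029, -0.031, 0, 0, 0, 0, 0.085],
    [-0.029, -0.031, 0, 0, 0, 0, 0.085],
    [-0.029, -0.031, 0, 0, 0, 0, 0.085],
    [0, 0, 0, 0, 0, 0, 0.085],
    [0, 0, 0, 0, 0, 0, 0.085]
  ]
}}

```text
time: 2.4
tool_pos: [0.5363, -0.2205, 0.2073]
tool_rot: [-0.001, 0.198, 0.98, 0.0]
contact_force: [0.0, -0.2, 0.3]
gripper_width: 0.996
```

Call:
{"op": "step_arm", "data": {
  "moves": [
    [-0.0066, -0.001, 0, 0, 0, 0, 0.085],
    [0, 0, 0.03, 0, 0, 0, 0.085],
    [0, 0, 0.03, 0, 0, 0, 0.085],
    [0, 0, 0.02, 0, 0, 0, 0.085],
    [0, 0, 0.015, 0, 0, 0, 0.085],
    [0, 0, 0.0135, 0, 0, 0, 0.085],
    [0, 0, 0, 0, 0, 0, 0.085]
  ]
}}

```text
time: 3.1
tool_pos: [0.5414, -0.2224, 0.0976]
tool_rot: [-0.001, 0.197, 0.98, 0.0]
contact_force: [-0.6, 0.2, 0.1]
gripper_width: 0.996
```

Run:
```python
from h import *
o=[]
for c,(u0,v0) in (("top",(303,171)),("side",(282,218))):
    p,d=grab_frame(c)
    o.append(cv2.resize(p[v0-40:v0+40,u0-40:u0+40,::-1],(400,400),interpolation=cv2.INTER_CUBIC))
cv2.imwrite("pics/g1.png",np.hstack(o))
s=state();print(s["tool_pos"],s["joint_pos"],s["contact_force"],s["ft_torque"])
```

```text
[ 0.54278573 -0.22353035  0.10016382] [-5.17405093e-01  5.27175313e-02  1.79865351e+00  1.63487758e-05
  1.28928645e+00 -1.69085322e+00] [ 0.72046091 -0.26754659  0.60147652] [-0.01570266  0.01628146 -0.06565837]
```

View pics/g1.png

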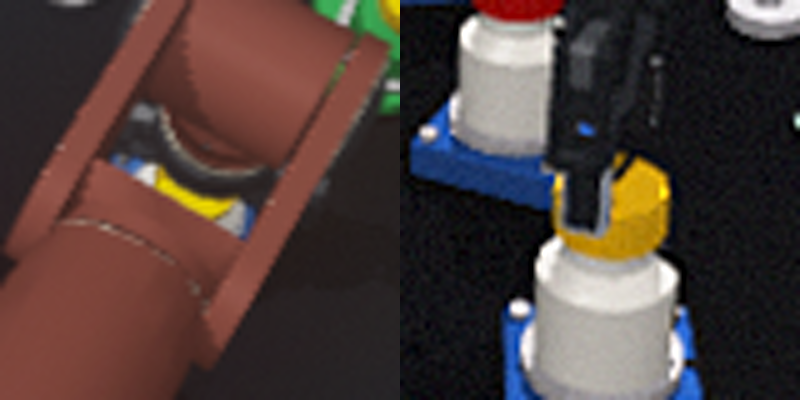

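Call:
{"op": "step_arm", "data": {
  "moves": [
    [0, 0, 0, 0, 0, 0, 0.03],
    [0, 0, 0, 0, 0, 0, 0.03],
    [0, 0, 0, 0, 0, 0, 0.03],
    [0, 0, 0, 0, 0, 0, 0.03],
    [0, 0, 0, 0, 0, 0, 0.03],
    [0, 0, 0, 0, 0, 0, 0.03]
  ]
}}

```text
time: 3.8
tool_pos: [0.5432, -0.2238, 0.1015]
tool_rot: [0.001, 0.198, 0.98, -0.0]
contact_force: [-1.6, 2.5, 4.6]
gripper_width: 0.569
```

Run:
```python
from h import *
s=state();print(s["tool_pos"],s["contact_force"],s["ft_torque"],s["gripper_width"])
```

```text
[ 0.54315043 -0.22383702  0.1015405 ] [-1.55463136  2.54253379  4.57044209] [0.26538519 0.19459933 0.05340183] 0.5694859175772127
```

Call:
{"op": "step_arm", "data": {
  "moves": [
    [0, 0, 0, 0, 0, 0.1, 0.03],
    [0, 0, 0, 0, 0, 0.1, 0.03],
    [0, 0, 0, 0, 0, 0.1, 0.03],
    [0, 0, 0, 0, 0, 0.1, 0.03],
    [0, 0, 0, 0, 0, 0, 0.03],
    [0, 0, 0, 0, 0, 0, 0.03]
  ]
}}

```text
time: 4.4
tool_pos: [0.5433, -0.2237, 0.1015]
tool_rot: [0.001, 0.389, 0.921, 0.0]
contact_force: [-1.4, 1.7, 5.8]
gripper_width: 0.569
```

```bash
cat > v.py <<'E'
from h import *
import sys
o=[]
for c,(u0,v0) in (("top",(303,171)),("side",(282,218))):
    p,d=grab_frame(c)
    o.append(cv2.resize(p[v0-40:v0+40,u0-40:u0+40,::-1],(400,400),interpolation=cv2.INTER_CUBIC))
cv2.imwrite(f"pics/{sys.argv[1]}.png",np.hstack(o))
s=state();q=s["tool_rot"]
print(s["time"],s["tool_pos"],s["contact_force"],s["ft_torque"],s["gripper_width"],"jawyaw",2*np.arctan2(q[2],q[1])-np.pi/2,"j6",s["joint_pos"][5])
E
python3 v.py g2
```

```text
4.5 [ 0.54326428 -0.22367513  0.10156705] [-0.39798021  2.4008064   4.67297013] [ 0.37310278  0.1563707  -0.09880354] 0.5673818379149278 jawyaw 0.7725972049618766 j6 -1.2905301940854335
```

View pics/g2.png

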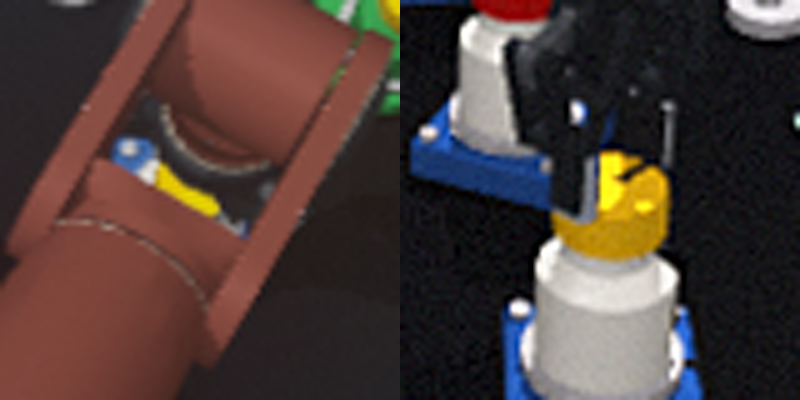

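The side view shows the black line at (635,170), now pointing more to the right, so the cap turned with the jaws. I'll carry on, watching the torque.

Call:
{"op": "step_arm", "data": {
  "moves": [
    [0, 0, 0, 0, 0, 0.1, 0.03],
    [0, 0, 0, 0, 0, 0.1, 0.03],
    [0, 0, 0, 0, 0, 0.1, 0.03],
    [0, 0, 0, 0, 0, 0, 0.03],
    [0, 0, 0, 0, 0, 0, 0.03]
  ]
}}

```text
time: 5.0
tool_pos: [0.5433, -0.2236, 0.1015]
tool_rot: [0.001, 0.521, 0.853, 0.001]
contact_force: [-1.2, 2.6, 5.7]
gripper_width: 0.569
```

```bash
python3 v.py g3
```

```text
5.1 [ 0.5433686  -0.22361892  0.10152614] [-0.69122957  1.94446623  6.12314319] [ 0.41954427  0.13887541 -0.16144239] 0.5623373379989983 jawyaw 0.4737603055389368 j6 -0.99167879370043
```

Call:
{"op": "step_arm", "data": {
  "moves": [
    [0, 0, 0, 0, 0, 0.05, 0.03],
    [0, 0, 0, 0, 0, 0.05, 0.03],
    [0, 0, 0, 0, 0, 0, 0.03]
  ]
}}

```text
time: 5.4
tool_pos: [0.5434, -0.2236, 0.1015]
tool_rot: [0.001, 0.564, 0.826, 0.001]
contact_force: [-0.9, 2.9, 4.9]
gripper_width: 0.569
```

```bash
python3 v.py g4
```

```text
5.5 [ 0.54342226 -0.22358821  0.10154256] [-1.19835824  2.47348003  5.89266906] [ 0.39734644  0.10874962 -0.08889473] 0.5654675918904745 jawyaw 0.3738065764344436 j6 -0.8916764803005349
```

View pics/g4.png

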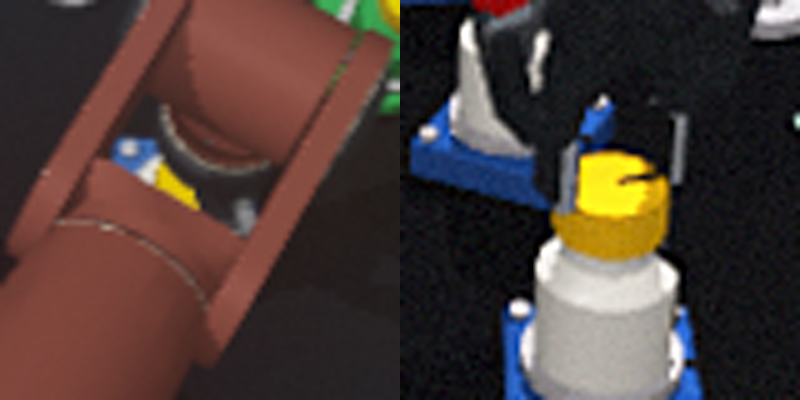

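The line, at about (640,180), has turned on further and the torque is still only friction. I'll go on in small steps.

Call:
{"op": "step_arm", "data": {
  "moves": [
    [0, 0, 0, 0, 0, 0.04, 0.03],
    [0, 0, 0, 0, 0, 0.04, 0.03],
    [0, 0, 0, 0, 0, 0, 0.03]
  ]
}}

```text
time: 5.8
tool_pos: [0.5435, -0.2236, 0.1015]
tool_rot: [0.001, 0.596, 0.803, 0.001]
contact_force: [-0.6, 2.5, 5.6]
gripper_width: 0.565
```

```bash
python3 v.py g5
```

```text
5.9 [ 0.54344384 -0.22354118  0.10153655] [0.1027075  3.60763501 5.39557603] [ 0.4161273   0.09723025 -0.1074096 ] 0.567745522316678 jawyaw 0.2937740739562231 j6 -0.811647756003731
```

Call:
{"op": "step_arm", "data": {
  "moves": [
    [0, 0, 0, 0, 0, 0.04, 0.03],
    [0, 0, 0, 0, 0, 0.04, 0.03],
    [0, 0, 0, 0, 0, 0, 0.03]
  ]
}}

```text
time: 6.2
tool_pos: [0.5435, -0.2236, 0.1016]
tool_rot: [0.001, 0.628, 0.778, 0.001]
contact_force: [-0.1, 2.2, 5.2]
gripper_width: 0.567
```

```bash
python3 v.py g6
```

```text
6.3 [ 0.54349716 -0.22357864  0.10154425] [-0.55682244  3.25299856  6.38724844] [ 0.38238873  0.10735319 -0.11219013] 0.5628535031978924 jawyaw 0.21377931063509958 j6 -0.7316802020407414
```

Call:
{"op": "step_arm", "data": {
  "moves": [
    [0, 0, 0, 0, 0, 0.04, 0.03],
    [0, 0, 0, 0, 0, 0.04, 0.03],
    [0, 0, 0, 0, 0, 0, 0.03]
  ]
}}

```text
time: 6.6
tool_pos: [0.5435, -0.2236, 0.1015]
tool_rot: [0.001, 0.658, 0.753, 0.001]
contact_force: [-0.3, 2.4, 5.5]
gripper_width: 0.568
```

```bash
python3 v.py g7
```

```text
6.7 [ 0.54351601 -0.22354954  0.10153412] [0.23386323 2.53080868 4.77090147] [ 0.42068774  0.09289566 -0.13701858] 0.5675822143757656 jawyaw 0.13374207715071984 j6 -0.6516423675636731
```

Call:
{"op": "step_arm", "data": {
  "moves": [
    [0, 0, 0, 0, 0, 0.04, 0.03],
    [0, 0, 0, 0, 0, 0.04, 0.03],
    [0, 0, 0, 0, 0, 0, 0.03]
  ]
}}

```text
time: 7.0
tool_pos: [0.5436, -0.2236, 0.1015]
tool_rot: [0.001, 0.687, 0.726, 0.001]
contact_force: [-0.1, 2.4, 5.1]
gripper_width: 0.566
```

```bash
python3 v.py g8
```

```text
7.1 [ 0.54356832 -0.22354476  0.10154024] [-0.21070371  2.31675444  5.52542384] [0.45068879 0.07029733 0.30152789] 0.565099422040987 jawyaw 0.05514834651542189 j6 -0.5727590426860284
```

View pics/g8.png

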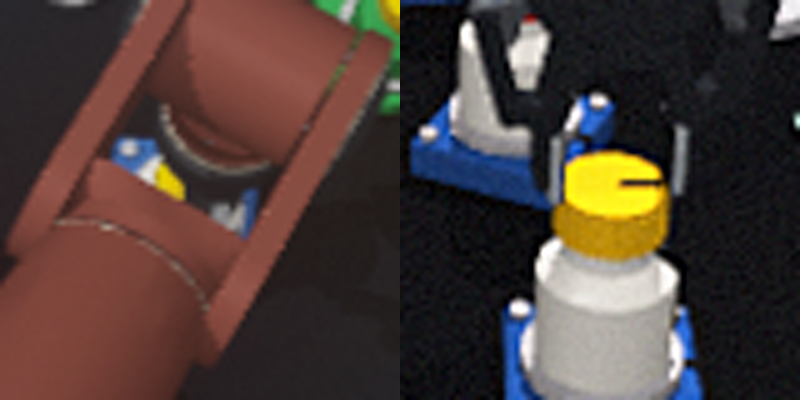

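The black line lies nearly level at (640,183). The z torque has jumped from -0.14 to +0.30 N m, resisting clockwise turning, so this may be the stop. I'll press a little further to confirm.

Call:
{"op": "step_arm", "data": {
  "moves": [
    [0, 0, 0, 0, 0, 0.03, 0.03],
    [0, 0, 0, 0, 0, 0, 0.03]
  ]
}}

```text
time: 7.3
tool_pos: [0.5436, -0.2236, 0.1015]
tool_rot: [0.001, 0.697, 0.717, 0.0]
contact_force: [-0.9, 2.6, 5.1]
gripper_width: 0.569
```

```bash
python3 v.py g9
```

```text
7.4 [ 0.54355475 -0.22360502  0.10154085] [0.2640225  2.31317078 5.46428231] [0.38258934 0.04837659 1.70093722] 0.5699733622389281 jawyaw 0.02966672085932487 j6 -0.5465060185343994
```

Call:
{"op": "step_arm", "data": {
  "moves": [
    [0, 0, 0, 0, 0, 0.03, 0.03],
    [0, 0, 0, 0, 0, 0, 0.03]
  ]
}}

```text
time: 7.6
tool_pos: [0.5436, -0.2271, 0.1016]
tool_rot: [0.004, 0.709, 0.705, -0.002]
contact_force: [-0.4, -8.2, 1.3]
gripper_width: 0.563
```

```bash
python3 v.py g10
```

```text
7.7 [ 0.54355747 -0.22711745  0.10163191] [ 0.66169462 -7.99588871  1.56714427] [-1.4108467   0.01456063 -0.08341794] 0.5664348595513452 jawyaw -0.006455674566025582 j6 -0.5117052386736743
```

View pics/g10.png

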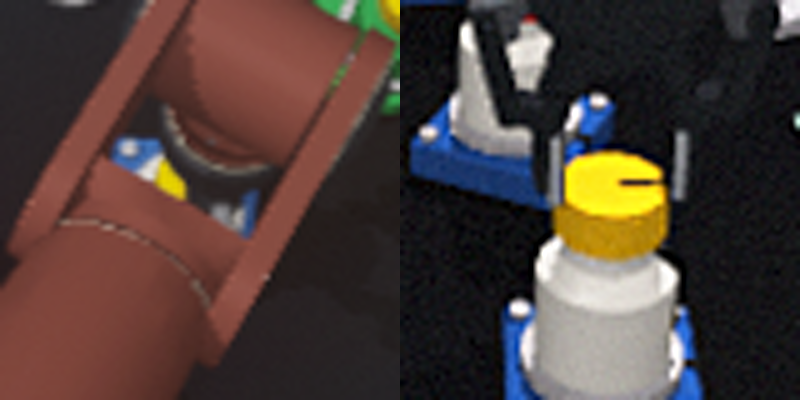

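The torque peaked at 1.7 N m and then the pads slipped, while the line stayed at (640,183). That is the hard stop. The slip left about 8 N of sideways load, so I'll relieve it before letting go.

Call:
{"op": "step_arm", "data": {
  "moves": [
    [-0.0035, 0, 0, 0, 0, 0, 0.03],
    [0, 0, 0, 0, 0, 0, 0.03]
  ]
}}

```text
time: 7.9
tool_pos: [0.5435, -0.2272, 0.1015]
tool_rot: [0.001, 0.709, 0.705, 0.001]
contact_force: [0.6, 2.8, 6.2]
gripper_width: 0.565
```

```bash
python3 v.py g11
```

```text
8.0 [ 0.54355622 -0.22721973  0.10156133] [-0.81988614  1.35643977  6.50301913] [ 0.21408805  0.04933626 -0.06196364] 0.5651281303747858 jawyaw -0.006441461879642896 j6 -0.5168726698305202
```

Call:
{"op": "step_arm", "data": {
  "moves": [
    [0, 0, 0, 0, 0, 0, 0.085],
    [0, 0, 0, 0, 0, 0, 0.085],
    [0, 0, 0, 0, 0, 0, 0.085],
    [0, 0, 0, 0, 0, 0, 0.085],
    [0, 0, 0, 0, 0, 0, 0.085],
    [0, 0, 0, 0, 0, 0, 0.085]
  ]
}}

```text
time: 8.6
tool_pos: [0.5422, -0.2271, 0.0994]
tool_rot: [-0.0, 0.71, 0.705, -0.0]
contact_force: [0.3, -1.0, -0.3]
gripper_width: 0.998
```

Call:
{"op": "step_arm", "data": {
  "moves": [
    [0, 0, -0.02, 0, 0, 0, 0.085],
    [0, 0, -0.03, 0, 0, 0, 0.085],
    [0, 0, -0.04, 0, 0, 0, 0.085],
    [0, 0, -0.04, 0, 0, 0, 0.085],
    [0, 0, 0, 0, 0, 0, 0.085]
  ]
}}

```text
time: 9.1
tool_pos: [0.5455, -0.2289, 0.2377]
tool_rot: [0.006, 0.71, 0.705, 0.002]
contact_force: [0.6, 0.5, 0.5]
gripper_width: 0.993
```

```bash
python3 v.py g12
```

```text
9.2 [ 0.54297038 -0.22745302  0.23112433] [-0.67259522 -0.2265289  -1.25928751] [-0.02249875  0.03129824  0.02028751] 0.9970662552086872 jawyaw -0.006948049208187479 j6 -0.5161075900242675
```

View pics/g12.png

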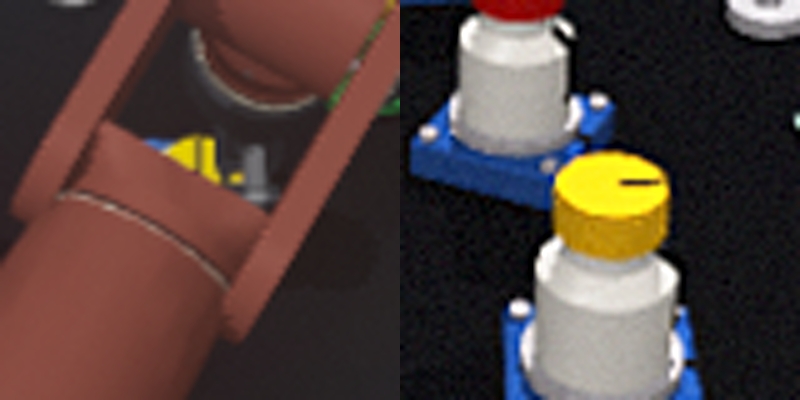

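Call:
{"op": "step_arm", "data": {
  "moves": [
    [0.045, 0, 0, 0, 0, 0, 0.085],
    [0.045, 0, 0, 0, 0, 0, 0.085],
    [0.045, 0, 0, 0, 0, 0, 0.085],
    [0.045, 0, 0, 0, 0, 0, 0.085],
    [0.045, 0, 0, 0, 0, 0, 0.085],
    [0.045, 0, 0, 0, 0, 0, 0.085],
    [0.045, 0, 0, 0, 0, 0, 0.085],
    [0, 0, 0, 0, 0, 0, 0.085]
  ]
}}

```text
time: 10.0
tool_pos: [0.5428, 0.0924, 0.227]
tool_rot: [-0.002, 0.707, 0.707, -0.001]
contact_force: [0.4, -0.4, -0.2]
gripper_width: 0.994
```

```bash
cat > m.py <<'E'
from h import *
def rect(c,p,C=(.5424,-.224),n=240,s=.00025):
    i=camera_info(c);K=np.array(i["intrinsics"]);T=np.linalg.inv(i["world_from_camera"])
    g=(np.arange(n)-n/2)*s
    X=C[0]-g[:,None]+0*g[None];Y=C[1]-g[None]+0*g[:,None]
    P=np.stack([X,Y,X*0+.132,X*0+1],-1)@T.T;q=P[...,:3]@K.T;q=q[...,:2]/q[...,2:]
    r=cv2.remap(p,q[...,0].astype(np.float32),q[...,1].astype(np.float32),cv2.INTER_CUBIC)
    d=np.hypot(X-C[0],Y-C[1]);wt=np.clip(110-r[...,0].astype(float),0,None)*(d<.021)
    mx,my=(wt*X).sum()/wt.sum(),(wt*Y).sum()/wt.sum()
    A=np.array([[(wt*(X-mx)**2).sum(),(wt*(X-mx)*(Y-my)).sum()],[0,(wt*(Y-my)**2).sum()]]);A[1,0]=A[0,1]
    v=np.linalg.eigh(A)[1][:,1]; v*=np.sign(v@[mx-C[0],my-C[1]])
    return r,np.arctan2(v[1],v[0]),np.arctan2(my-C[1],mx-C[0])
o=[]
for c in("top","side"):
    p0=np.load(f"{c}0.npz")["p"];p,_=grab_frame(c)
    cv2.imwrite(f"pics/{c}_end.png",p[:,:,::-1])
    a=rect(c,p0);b=rect(c,p);print(c,a[1:],b[1:]);o+=[a[0],b[0]]
cv2.imwrite("pics/rend.png",np.vstack([np.hstack(o[:2]),np.hstack(o[2:])])[:,:,::-1])
E
python3 m.py
```

```text
top (np.float64(1.0121243749934223), np.float64(0.9484351940353263)) (np.float64(nan), np.float64(nan))
side (np.float64(1.0342338063075711), np.float64(1.061770475224576)) (np.float64(-0.06379771288823977), np.float64(-0.010262180924205147))m.py:9: RuntimeWarning: invalid value encountered in scalar divide
  mx,my=(wt*X).sum()/wt.sum(),(wt*Y).sum()/wt.sum()
```

View pics/rend.png

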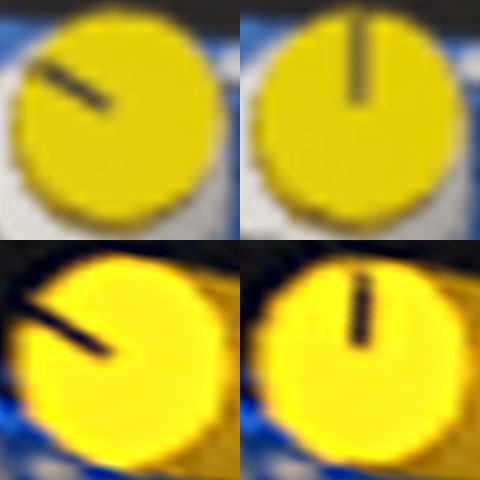

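View pics/top_end.png

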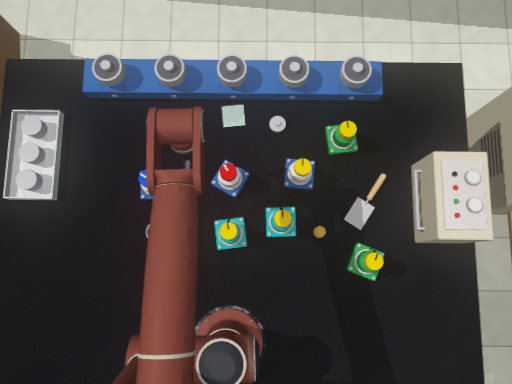

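```bash
cat > c.py <<'E'
import sys; sys.argv=['x']
exec(open('m.py').read().split("o=[]")[0])
for c,x0,(u0,v0),th in(("side",400,(282,218),110),):
    for n in("g8","g9","g10","g11","g12","side_end"):
        if n=="side_end": p=cv2.imread("pics/side_end.png")
        else:
            p=np.zeros((384,512,3),np.uint8);p[v0-40:v0+40,u0-40:u0+40]=cv2.resize(cv2.imread(f"pics/{n}.png")[:,x0:x0+400],(80,80),interpolation=cv2.INTER_AREA)
        if n=="side_end":
            q=np.zeros_like(p);cr=p[v0-40:v0+40,u0-40:u0+40];q[v0-40:v0+40,u0-40:u0+40]=cv2.resize(cv2.resize(cr,(400,400),interpolation=cv2.INTER_CUBIC),(80,80),interpolation=cv2.INTER_AREA);p=q
        print(n,rect(c,np.ascontiguousarray(p[:,:,::-1]))[1:])
E
python3 c.py
```

```text
g8 (np.float64(-0.08921304412985355), np.float64(-0.036574685119593386))
g9 (np.float64(-0.0975675148235234), np.float64(-0.038304570780934286))
g10 (np.float64(-0.06510108669182511), np.float64(-0.011918371350310989))
g11 (np.float64(-0.06582989942699856), np.float64(-0.011170431075374382))
g12 (np.float64(-0.06502331515310474), np.float64(-0.008106956848459298))
side_end (np.float64(-0.06561867808121047), np.float64(-0.008999230989130939))
```

The side view puts the line at -0.097 rad while pressed on the stop, but -0.065 rad after the slip. The slip itself dragged the cap back by about 0.03 rad. There is plenty of time, so I'll regrip it centred, press it gently home and release before it can slip.

Call:
{"op": "step_arm", "data": {
  "moves": [
    [-0.045, 0, 0, 0, 0, 0, 0.085],
    [-0.045, 0, 0, 0, 0, 0, 0.085],
    [-0.045, 0, 0, 0, 0, 0, 0.085],
    [-0.045, 0, 0, 0, 0, 0, 0.085],
    [-0.045, 0, 0, 0, 0, 0, 0.085],
    [-0.045, 0, 0, 0, 0, 0, 0.085],
    [-0.04, 0, 0, 0, 0, 0, 0.085],
    [0, 0, 0, 0, 0, 0, 0.085]
  ]
}}

```text
time: 10.9
tool_pos: [0.5405, -0.2277, 0.228]
tool_rot: [-0.001, 0.712, 0.702, -0.001]
contact_force: [0.8, -0.6, 0.2]
gripper_width: 0.995
```

```bash
python3 v.py h1
```

```text
11.0 [ 0.54112428 -0.2237098   0.22822491] [ 0.26942954  0.58715411 -0.67607584] [-0.03258804 -0.00632146 -0.02852849] 0.994574458779675 jawyaw -0.010756597691094383 j6 -0.5084534964947781
```

Call:
{"op": "step_arm", "data": {
  "moves": [
    [0, 0, 0.03, 0, 0, 0, 0.085],
    [0, 0, 0.03, 0, 0, 0, 0.085],
    [0, 0, 0, 0, 0, 0, 0.085]
  ]
}}

```text
time: 11.3
tool_pos: [0.5391, -0.2195, 0.1638]
tool_rot: [-0.005, 0.709, 0.705, -0.001]
contact_force: [0.6, 0.7, -1.0]
gripper_width: 0.996
```

Call:
{"op": "step_arm", "data": {
  "moves": [
    [0, 0, 0, 0, 0, 0, 0.085]
  ]
}}

```text
time: 11.4
tool_pos: [0.5419, -0.2211, 0.1691]
tool_rot: [-0.001, 0.709, 0.705, -0.0]
contact_force: [1.5, -0.1, 1.2]
gripper_width: 0.995
```

Call:
{"op": "step_arm", "data": {
  "moves": [
    [0, 0, 0, 0, 0, 0, 0.085]
  ]
}}

```text
time: 11.5
tool_pos: [0.5433, -0.2221, 0.1716]
tool_rot: [0.001, 0.709, 0.705, 0.0]
contact_force: [0.6, 0.1, -0.4]
gripper_width: 0.993
```

Call:
{"op": "step_arm", "data": {
  "moves": [
    [0, 0, 0, 0, 0, 0, 0.085]
  ]
}}

```text
time: 11.6
tool_pos: [0.5435, -0.2224, 0.1718]
tool_rot: [0.002, 0.709, 0.705, 0.0]
contact_force: [-0.4, 0.6, -0.7]
gripper_width: 0.995
```

Call:
{"op": "step_arm", "data": {
  "moves": [
    [-0.0015, 0, 0.02, 0, 0, 0, 0.085],
    [0, 0, 0.02, 0, 0, 0, 0.085],
    [0, 0, 0.015, 0, 0, 0, 0.085],
    [0, 0, 0.01, 0, 0, 0, 0.085],
    [0, 0, 0.004, 0, 0, 0, 0.085],
    [0, 0, 0, 0, 0, 0, 0.085],
    [0, 0, 0, 0, 0, 0, 0.085],
    [0, 0, 0, 0, 0, 0, 0.085]
  ]
}}

```text
time: 12.4
tool_pos: [0.543, -0.2239, 0.1016]
tool_rot: [0.001, 0.71, 0.705, 0.0]
contact_force: [-1.1, -0.1, 0.1]
gripper_width: 0.992
```

```bash
python3 v.py h2
```

```text
12.5 [ 0.54281966 -0.22386045  0.10137766] [-0.5442984   0.46537478  0.07847535] [-0.0380819   0.02158073 -0.04491049] 0.9927990865454732 jawyaw -0.006978707686327468 j6 -0.5108655765462249
```

Call:
{"op": "step_arm", "data": {
  "moves": [
    [0, 0, 0, 0, 0, 0, 0.03],
    [0, 0, 0, 0, 0, 0, 0.03],
    [0, 0, 0, 0, 0, 0, 0.03],
    [0, 0, 0, 0, 0, 0, 0.03],
    [0, 0, 0, 0, 0, 0, 0.03],
    [0, 0, 0, 0, 0, 0, 0.03],
    [0, 0, 0, 0, 0, 0, 0.03]
  ]
}}

```text
time: 13.2
tool_pos: [0.5436, -0.2237, 0.1018]
tool_rot: [0.001, 0.71, 0.705, 0.001]
contact_force: [2.7, 1.4, 5.1]
gripper_width: 0.568
```

```bash
python3 v.py h3; sed -i 's/for n in(.*/for n in NN:/' c.py; sed -i "1i NN=__import__('sys').argv[1:]" c.py; python3 c.py g9 g12 h2 h3
```

```text
13.3 [ 0.54358286 -0.22366764  0.10175999] [2.37674988 1.96676109 4.85582342] [ 0.32043829 -0.57951021  0.01470669] 0.5681983720457204 jawyaw -0.00696683927850783 j6 -0.510788054175647
g9 (np.float64(-0.0975675148235234), np.float64(-0.038304570780934286))
g12 (np.float64(-0.06502331515310474), np.float64(-0.008106956848459298))
h2 (np.float64(-0.0631359699583465), np.float64(-0.010741299616057312))
h3 (np.float64(-0.06736354325084801), np.float64(-0.011918096680541765))
```

Well centred this time. Now I'll turn in small increments.

Call:
{"op": "step_arm", "data": {
  "moves": [
    [0, 0, 0, 0, 0, 0.02, 0.03],
    [0, 0, 0, 0, 0, 0, 0.03],
    [0, 0, 0, 0, 0, 0, 0.03]
  ]
}}

```text
time: 13.6
tool_pos: [0.5436, -0.2237, 0.1018]
tool_rot: [0.001, 0.717, 0.697, 0.001]
contact_force: [2.0, 0.8, 5.3]
gripper_width: 0.568
```

```bash
python3 v.py h4;python3 c.py h4
```

```text
13.7 [ 0.54360774 -0.22369091  0.1017956 ] [2.56740509 1.39741604 4.67744876] [ 0.27259517 -0.60027287 -0.0193033 ] 0.5663696157169436 jawyaw -0.027161574373677277 j6 -0.49064554862026416
h4 (np.float64(-0.07316945702524677), np.float64(-0.019090612908610527))
```

Call:
{"op": "step_arm", "data": {
  "moves": [
    [0, 0, 0, 0, 0, 0.01, 0.03],
    [0, 0, 0, 0, 0, 0, 0.03],
    [0, 0, 0, 0, 0, 0, 0.03]
  ]
}}

```text
time: 14.0
tool_pos: [0.5436, -0.2237, 0.1018]
tool_rot: [0.001, 0.72, 0.694, 0.001]
contact_force: [2.9, 1.1, 5.4]
gripper_width: 0.568
```

```bash
python3 v.py h5;python3 c.py h5
```

```text
14.1 [ 0.54360322 -0.22370794  0.10178862] [3.00824864 1.99167555 5.66669833] [ 0.31130846 -0.62941159 -0.03746563] 0.5670610734518765 jawyaw -0.036986001645746835 j6 -0.48078637562828014
h5 (np.float64(-0.07415047883053578), np.float64(-0.02180735208143385))
```

Call:
{"op": "step_arm", "data": {
  "moves": [
    [0, 0, 0, 0, 0, 0.015, 0.03],
    [0, 0, 0, 0, 0, 0, 0.03]
  ]
}}

```text
time: 14.3
tool_pos: [0.5436, -0.2237, 0.1018]
tool_rot: [0.001, 0.725, 0.688, 0.001]
contact_force: [2.6, 2.7, 5.3]
gripper_width: 0.565
```

```bash
python3 v.py h6;python3 c.py h6
```

```text
14.4 [ 0.54358958 -0.22369093  0.10176466] [1.83805437 2.7614938  4.20026447] [ 0.32788973 -0.62292271 -0.02825009] 0.5690992496720754 jawyaw -0.05211930175720969 j6 -0.46568083340256616
h6 (np.float64(-0.09424786697838697), np.float64(-0.033935669007794225))
```

Call:
{"op": "step_arm", "data": {
  "moves": [
    [0, 0, 0, 0, 0, 0.01, 0.03],
    [0, 0, 0, 0, 0, 0, 0.03]
  ]
}}

```text
time: 14.6
tool_pos: [0.5436, -0.2237, 0.1018]
tool_rot: [0.001, 0.729, 0.685, 0.001]
contact_force: [2.8, 2.5, 6.1]
gripper_width: 0.572
```

```bash
python3 v.py h7;python3 c.py h7
```

```text
14.7 [ 0.54358973 -0.22371117  0.10177731] [3.48811281 1.69264363 5.19622685] [ 0.27664484 -0.56191076 -0.02744675] 0.5722121429753496 jawyaw -0.062008790824040094 j6 -0.45578918088305487
h7 (np.float64(0.0), np.float64(0.01666512371394642))
```

Call:
{"op": "step_arm", "data": {
  "moves": [
    [0, 0, 0, 0, 0, 0.01, 0.03],
    [0, 0, 0, 0, 0, 0, 0.03]
  ]
}}

```text
time: 14.9
tool_pos: [0.5436, -0.2237, 0.1018]
tool_rot: [0.001, 0.732, 0.681, 0.001]
contact_force: [1.6, 1.7, 5.2]
gripper_width: 0.569
```

```bash
python3 v.py h8;python3 c.py h8
```

```text
15.0 [ 0.54361909 -0.22371632  0.10179892] [2.42160804 1.83940989 5.51763231] [ 0.34441374 -0.59027476  0.00265919] 0.564224739882746 jawyaw -0.07200739470554107 j6 -0.44578907921842165
h8 (np.float64(-0.06473630103868855), np.float64(-0.02710091482051149))
```

Call:
{"op": "step_arm", "data": {
  "moves": [
    [0, 0, 0, 0, 0, 0.01, 0.03],
    [0, 0, 0, 0, 0, 0, 0.03]
  ]
}}

```text
time: 15.2
tool_pos: [0.5436, -0.2237, 0.1018]
tool_rot: [0.001, 0.735, 0.678, 0.001]
contact_force: [2.5, 2.2, 4.7]
gripper_width: 0.567
```

```bash
python3 v.py h9;python3 c.py h9
```

```text
15.3 [ 0.54361314 -0.22369807  0.10176848] [3.54050153 1.91451099 5.4418465 ] [ 0.28713725 -0.59836357  0.12430232] 0.5642583308700759 jawyaw -0.08155151285144324 j6 -0.4361452248183888
h9 (np.float64(-0.06571670708145799), np.float64(-0.027353183730659387))
```

View pics/h9.png

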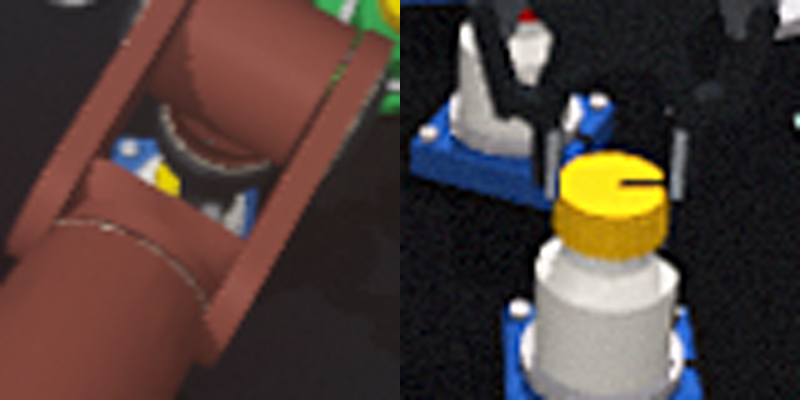

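Torque is beginning to rise again (+0.12 N m, from -0.03). A touch more, and then I'll release at low torque.

Call:
{"op": "step_arm", "data": {
  "moves": [
    [0, 0, 0, 0, 0, 0.008, 0.03],
    [0, 0, 0, 0, 0, 0, 0.03],
    [0, 0, 0, 0, 0, 0, 0.03]
  ]
}}

```text
time: 15.6
tool_pos: [0.5436, -0.2237, 0.1018]
tool_rot: [0.001, 0.738, 0.675, 0.001]
contact_force: [2.9, 2.3, 5.0]
gripper_width: 0.565
```

```bash
python3 v.py h10
```

```text
15.7 [ 0.54361438 -0.2237148   0.10177257] [2.91122549 2.55196068 5.0733114 ] [ 0.32628458 -0.58734491  0.48133573] 0.5677489005471353 jawyaw -0.08836021238366554 j6 -0.4291260336868663
```

Call:
{"op": "step_arm", "data": {
  "moves": [
    [0, 0, 0, 0, 0, 0, 0.085],
    [0, 0, 0, 0, 0, 0, 0.085],
    [0, 0, 0, 0, 0, 0, 0.085],
    [0, 0, 0, 0, 0, 0, 0.085],
    [0, 0, 0, 0, 0, 0, 0.085],
    [0, 0, 0, 0, 0, 0, 0.085]
  ]
}}

```text
time: 16.3
tool_pos: [0.5422, -0.2236, 0.1004]
tool_rot: [-0.0, 0.738, 0.675, -0.0]
contact_force: [-0.3, -0.5, 0.0]
gripper_width: 0.999
```

```bash
python3 v.py h11; python3 c.py h9 h10 h11
```

```text
16.4 [ 0.54228146 -0.22361829  0.10048897] [-0.48490866  1.10187953 -0.5153597 ] [ 0.03435162 -0.0305099  -0.01980453] 0.9956211717990973 jawyaw -0.09003651030935833 j6 -0.4278134188891755
h9 (np.float64(-0.06571670708145799), np.float64(-0.027353183730659387))
h10 (np.float64(-0.06329313071320657), np.float64(-0.027241266965155282))
h11 (np.float64(-0.06743395439814082), np.float64(-0.02922778765476324))
```

View pics/h11.png

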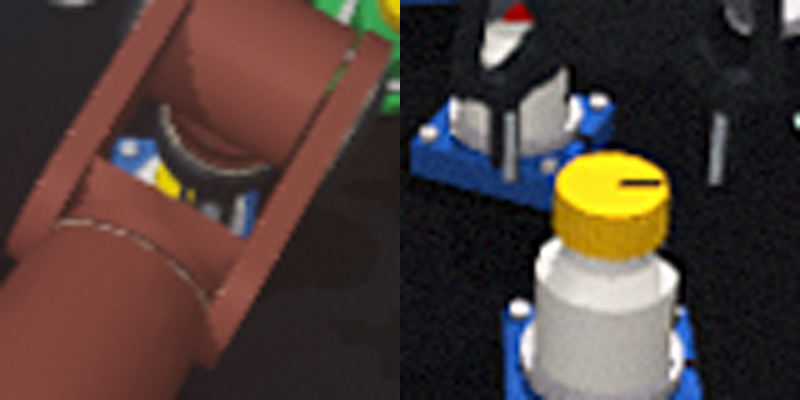

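Call:
{"op": "step_arm", "data": {
  "moves": [
    [0, 0, -0.02, 0, 0, 0, 0.085],
    [0, 0, -0.03, 0, 0, 0, 0.085],
    [0, 0, -0.04, 0, 0, 0, 0.085],
    [0, 0, -0.03, 0, 0, 0, 0.085],
    [0.045, 0, 0, 0, 0, 0, 0.085],
    [0.045, 0, 0, 0, 0, 0, 0.085],
    [0.045, 0, 0, 0, 0, 0, 0.085],
    [0.045, 0, 0, 0, 0, 0, 0.085]
  ]
}}

```text
time: 17.2
tool_pos: [0.5585, -0.0428, 0.2208]
tool_rot: [0.0, 0.738, 0.674, 0.0]
contact_force: [1.0, 0.6, -0.5]
gripper_width: 0.993
```

Call:
{"op": "step_arm", "data": {
  "moves": [
    [0.045, 0, 0, 0, 0, 0, 0.085],
    [0.045, 0, 0, 0, 0, 0, 0.085],
    [0.045, 0, 0, 0, 0, 0, 0.085],
    [0, 0, 0, 0, 0, 0, 0.085],
    [0, 0, 0, 0, 0, 0, 0.085],
    [0, 0, 0, 0, 0, 0, 0.085]
  ]
}}

```text
time: 17.8
tool_pos: [0.5706, 0.0894, 0.2205]
tool_rot: [0.0, 0.738, 0.674, -0.0]
contact_force: [-0.7, -0.6, -0.7]
gripper_width: 0.993
```

```bash
cat > e.py <<'E'
exec(open('m.py').read().split("o=[]")[0])
from scipy.optimize import minimize_scalar
for c in("top","side"):
    p,_=grab_frame(c);cv2.imwrite(f"pics/{c}_end2.png",p[:,:,::-1])
    o=[]
    for n in("0","_end","_end2"):
        P=cv2.imread(f"pics/{c}{n}.png")[:,:,::-1].astype(np.float32)
        r=rect(c,np.ascontiguousarray(P))[0][...,:2].mean(-1)
        o.append(cv2.resize(r,(240,240)))
        # angular darkness profile between 6 and 21 mm about cap centre (blob centroid)
        hsv=(r>130).astype(np.uint8);hsv=cv2.morphologyEx(hsv,cv2.MORPH_CLOSE,np.ones((25,25)))
        yy,xx=np.mgrid[:240,:240]
        for cx,cy in((117,117),(119,117),(117,121)):
            res=[]
            th=np.arange(-.6,1.6,.005);R=np.linspace(28,84,60)
            pr=[cv2.remap(cv2.GaussianBlur(r,(0,0),3),(cx-R*np.sin(t)).astype(np.float32)[None],(cy-R*np.cos(t)).astype(np.float32)[None],1).mean() for t in th]
            pr=np.array(pr);k=pr.argmin();s=slice(max(k-40,0),k+41);w_=np.clip(np.percentile(pr[s],80)-pr[s],0,None)
            res=(w_*th[s]).sum()/w_.sum()
            print(c,n,cx,cy,round(res,3),end=" | ")
        print()
    cv2.imwrite(f"pics/cmp_{c}.png",np.hstack(o))
E
python3 e.py
```

```text
top 0 117 117 0.962 | top 0 119 117 0.981 | top 0 117 121 0.904 | 
top _end 117 117 -0.007 | top _end 119 117 0.027 | top _end 117 121 -0.007 | 
top _end2 117 117 -0.125 | top _end2 119 117 -0.092 | top _end2 117 121 -0.117 | 
side 0 117 117 1.08 | side 0 119 117 1.098 | side 0 117 121 1.02 | 
side _end 117 117 -0.079 | side _end 119 117 -0.043 | side _end 117 121 -0.076 | 
side _end2 117 117 -0.096 | side _end2 119 117 -0.061 | side _end2 117 121 -0.092 | <string>:9: RuntimeWarning: invalid value encountered in scalar divide
[ WARN:0@4.684] global loadsave.cpp:1063 imwrite_ Unsupported depth image for selected encoder is fallbacked to CV_8U.
```

Run:
```python
import cv2,numpy as np
o=[]
for c,(u,v) in(("top",(300,172)),("side",(282,212))):
    o.append(np.hstack([cv2.resize(cv2.imread(f"pics/{c}{n}.png")[v-20:v+20,u-20:u+20],(260,260),interpolation=0) for n in("0","_end","_end2")]))
cv2.imwrite("pics/cmp.png",np.vstack(o))
```

```text
(no output)
```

View pics/cmp.png

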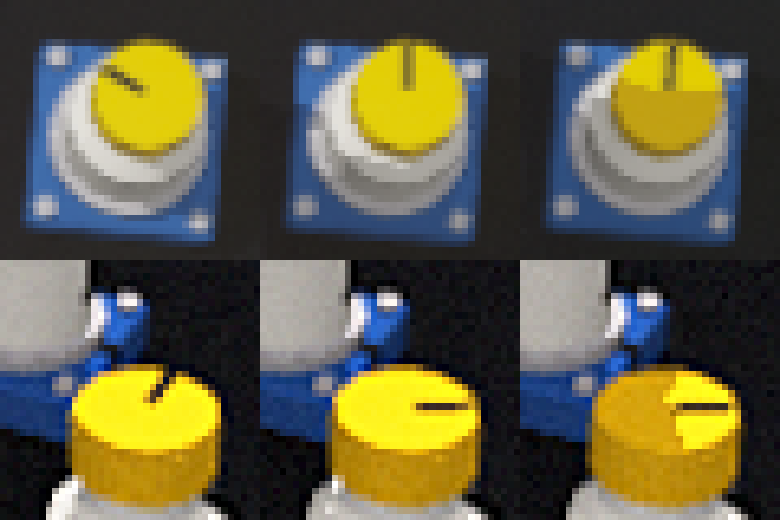

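```bash
python3 -c "
from plant import *
s=state();print(s['time'],s['contact_force'],s['gripper_width']);print(job_done())"
```

```text
17.9 [-0.42798122 -0.32870513  0.36741626] 0.9964729560884429
the job is handed in; nothing more can be done
None
```

I screwed the yellow cap on the white jar clockwise by about 1.1 rad to its hard stop, let go, and moved the arm clear. I handed the job in at about 18 s of the 32 s allowed. The gripper never went to the blue or red cap.

- **First try:** I pressed too far. The pads slipped at about 1.7 N m and the cap backed off by roughly 0.07 rad.
- **Fix:** I gripped the cap again, centred, and turned it until the torque rose to about 0.5 N m at the stop. I then released it before it could slip.
- **Last checks:** The top view shows the line at about -0.11 rad, after about 0 rad following the slip. That fits the stop angle of about -0.09 rad worked out from the jaws on the first press. The gripper is open and the contact force is near zero.
- **What disagreed or was not checked:**
  - The side view shows only about 0.02 rad of movement between the same two pictures. There the line is only a pixel or two wide and foreshortened, so I relied on the torque and the top view.
  - I never saw the index stripe on the yellow jar, so I could not check the line against it.
  - I took no final angle measurement of the blue and red caps.

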